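# Push the slip yoke onto the splined gearbox shaft

## Task

Pick up the loose driveshaft slip yoke and fit it over the upright splined shaft of the grey gearbox tail housing. The teeth seldom line up at first, so keep a light push on it and rock it to and fro until they mesh, then slide it fully home against the shaft's shoulder and let go. Leave the jar, the blue carton and the black castle nut where they are.

Things in the scene. Friction and masses are not known exactly. Their poses are not given: they have to be found in the camera images.
- slip_yoke: loose steel driveshaft yoke, 0.35 to 0.7 kg, 109 mm tall, upright on the bench, bore down: a bright tubular hub (52 mm across, 56 mm tall), above it a dark 60 mm disc (z 56 to 69 mm) and a dark fork of two upright ears, up to z 109 mm. The ears stand at +y and -y of the body. Origin: on the bore's axis at the hub's lower face; z up along the axis
- ear_grip (a point): on the yoke's axis midway between the ears, 92 mm above the hub's lower face, level with the bright bearing caps: the place to grip from above. The ears' flat outer faces are 56 mm apart (fingers close along the yoke's y; a half turn is the same grip), each 34 mm wide along x; the gap inside is 34 mm
- bore_mouth (a point): centre of the bore at the hub's lower face. The bore is 56 mm deep, open only below; its six lands (7.3 mm wide) leave a 30 mm round passage, the six grooves between them reach out to 40 mm across. One land points along the yoke's +x, the others follow every 60 degrees
- tail_housing: grey round gearbox tail housing, 104 mm across at its bolted flange and 36 mm tall, fixed to the bench, with the splined steel shaft standing upright in its middle. Origin: centre of its underside; z up
- shaft_seat (a point): on the shaft's axis at the top of its shoulder (47 mm across), 45 mm above the bench: the hub's lower face rests here when fully home. Above it rise six teeth, 7 mm wide, 37 mm over the tips on a 27 mm core. The fit has about 1.5 mm radial play and about 6 degrees of turning play either way. The shaft is braked (about 2 N m): light rubbing does not turn it
- tooth_ends (a point): on the shaft's axis level with the rounded upper ends of the teeth, 35 mm above the seat: the hub stops about here unless the teeth are in line. The teeth repeat every 60 degrees; the angle they stand at differs each time and is not reported (this point does not turn with them). Turning the yoke up to 60 degrees under a push of 5 to 15 N lets it drop in
- nose_tip (a point): top of the shaft, 50 mm above the seat: from the tooth ends up it is a plain round pilot nose 26 mm across, its last 6 mm tapered to 18 mm, which centres the bore before the teeth meet
- parts_jar: glass jar with a black lid, 54 mm across, 78 mm tall; bystander; origin under its centre
- seal_kit_carton: small blue and yellow carton, 76x86x62 mm; bystander; origin under its centre
- castle_nut: black castle nut, 30x34x22 mm; bystander; origin under its centre
- bench_cooler: fixed dark mini cooler, 225 mm tall, at the robot's right on the bench: an obstacle about 160 mm wide by 300 mm deep, standing between the arm's start pose and the work; go round it near the base or well above it. Origin: centre of its underside
Mind the look-alikes: they are no part of the job. What is shaped like the slip_yoke but pink or purple is not meant.

How it is judged:
By the outcome, as a careful person would: the job done as asked, in the order asked, and still so for the second after the job is handed in, with the robot touching nothing.
It also fails if it takes over 51 s, if anything falls off the work surface, if the arm or the gripper's body presses on something with over 40 N, if the wrist force passes 120 N, or if a joint passes its speed limit or range.

## Robot

A 6-joint arm with a two-finger parallel gripper is mounted at the origin on a cart in front of the work surface, level with it; the furniture and walls round the work are solid. World frame = base frame: x ahead of the robot, y to its left, z up, the work surface at z = 0. Lengths are in m, angles in degrees, forces in N, time in s.
With the tool pointing down it reaches from about 0.4 to 0.825 m from the base axis. Payload 7 kg.
Tool frame: the origin (TCP) lies midway between the tips of the shut fingers; the grasp point (between the pads) lies 19 mm behind it; z points along the fingers, y is the line along which they close (so a half turn about z gives the same grasp; the last joint's range is limited). The gripper opens to 88 mm and grips with 3 to 60 N. Pads are 19 mm wide; open, the fingers measure 130 mm over their backs; the gripper's body (78 mm by 193 mm) begins 47 mm behind the grasp point.
Start: joints at [93.169, 20.546, 0.682, 0, -70.136, -16.507], TCP at [0.156, 0.657, 0.227] pointing down, gripper open.
Joint ranges: [-176.03, 176.03], [-82.01, 121.73], [-58.28, 71.71], [-173.87, 95.51], [-174.79, -0.11], [-173.66, 173.66]. Speed limits (degrees/s): [136.94, 136.94, 172.46, 180, 180, 180].

## Interface

Orientations are given as [roll, pitch, yaw] about the fixed x, y, z axes, in that order (R = Rz(yaw) Ry(pitch) Rx(roll)).
In Python, from plant import r gives the robot as it stands.
- The arm moves only by the tool carry_out, never from a script. Its argument "deltas" is a list of rows, each a list of 3 entries, a list of its own where there are three numbers: the opening, from 0 (shut) to 1 (fully open), then the shift along the tool's x, y, z in mm, then the turn, a rotation vector about the tool's x, y, z in rad. In form: [[gripper, [tx, ty, tz], [rx, ry, rz]], ...]. A call has 1 to 12 rows; each row is the pose to reach, as a shift and turn from the pose commanded when the call began, along the tool's axes at that moment; what a row does not reach only later rows make up. A row lasts 1/10 s, in which the tool goes at most 50 mm and 8.59 degrees, less where a joint would pass 70% of its speed; a pose out of reach is approached as far as the arm can. A call with a gripper value outside its range is refused whole. The fingers move at their own pace and stop on an object; "squeeze" is the grip in N (left out, the last holds). Time passes only in rows, so rows that repeat a pose let the fingers close. It gives the time, the measured TCP pose, the force, the opening and the grip force at its end, in the units of the state.
- r.get_state(): the state, without advancing time (a new reading comes with each control period).
- r.capture(name): name is "scene" or "side" or "wrist"; returns (picture, depth): 400x640x3 uint8, red, green, blue; 400x640 float32, m along the optical axis (not along the pixel's ray), 0 where there is no reading.
- r.get_calibration(name): a dict with "fov_y" (degrees; the focal length in pixels is half the picture's height over the tangent of half this angle, whatever the lens; pixels are square), "cx", "cy" (the principal point, pixels), "distortion" ([k1, k2, p1, p2, k3] as OpenCV has them; the pictures are not rectified), "view" (4x4, takes a point from world to camera coordinates). Camera axes: x right, y down, z forward; pixel columns grow to the right and rows downward; lengths in m; the calibration is good to about 2 mm. A picture is of the moment at which its call begins: read the wrist's pose just before it. get_calibration takes no time and is no camera call; for the wrist camera it gives the pose at the moment of the call.
- r.close_job(): hands the job in; it is judged then, once.
The state is a dict: "time_s": time; "joints": joint angles; "qd": joint speeds; "joint_torque": joint torques, N m; "tcp_pos": TCP position; "eef_rot": TCP orientation; "contact_force": force on the tool from outside, world axes, zero at the start; "moment": the same for the moment, N m; "gripper_width": finger opening in m; "gripper_force": force on a finger pad.
Only numpy, scipy, OpenCV 4.12 (cv2) and the standard library are available. Lean on these libraries where they do the work, as an engineer would, in place of code of your own. Each camera call takes 0.05 s, during which the arm holds its last target. There are 200 camera calls.

## Working session

There is one attempt and no reset: what is moved stays moved. The work goes in short steps, Python scripts to look and compute and a tool call to move; the robot and the scene stay as the last step left them, time stands still between calls to the robot, and variables do not carry over. Pictures are saved under pics/ and viewed, at most 10 in all, crops included, and the job is handed in when it is done.

Besides the shell and the picture viewer there is one more tool, called after "Call:" as a command line: name --argument value ..., lists and objects as JSON in quotes. carry_out: Moves the arm, as the interface text tells. Its arguments: {"type":"object","properties":{"deltas":{"type":"array"},"squeeze":{"type":"number"}},"required":["deltas"]}

```bash
ls; mkdir -p pics; cat > h.py <<'E'
import numpy as np, cv2
from plant import r
def K(c):
    f=200/np.tan(np.radians(c["fov_y"]/2)); return np.array([[f,0,c["cx"]],[0,f,c["cy"]],[0,0,1.]])
def pts(name,uv,depth=None,z=None):
    c=r.get_calibration(name) if isinstance(name,str) else name
    uv=np.array(uv,float).reshape(-1,1,2)
    n=cv2.undistortPoints(uv,K(c),np.array(c["distortion"],float))[:,0]
    d=np.c_[n,np.ones(len(n))]; V=np.array(c["view"]); R=V[:3,:3]; o=-R.T@V[:3,3]
    w=d@R
    if z is not None: s=(z-o[2])/w[:,2]
    else: s=np.asarray(depth)
    return o+w*np.reshape(s,(-1,1))
def cloud(c,dep):
    v,u=np.mgrid[:400,:640]; p=pts(c,np.c_[u.ravel(),v.ravel()],dep.ravel()).reshape(400,640,3)
    p[dep==0]=np.nan; return p
E
python3 - <<'E'
from h import *
for n in ("scene","side"):
    im,d=r.capture(n); cv2.imwrite(f"pics/{n}0.png",im[:,:,::-1]); np.savez(f"pics/{n}0.npz",im=im,d=d)
    c=r.get_calibration(n); V=np.array(c["view"]); print(n,c["fov_y"],c["distortion"],-V[:3,:3].T@V[:3,3])
print(r.get_state())
E
```

```text
pics
scene 53.65771018374929 [-0.09129259  0.          0.          0.          0.        ] [-0.67284094 -0.5956277   0.84912984]
side 51.2259064742669 [0.03671367 0.         0.         0.         0.        ] [0.41196389 1.33009828 1.01647485]
{'time_s': 0.1, 'joints': array([ 9.31686731e+01,  2.05898476e+01,  6.37153472e-01, -1.68268701e-02,
       -7.01379056e+01, -1.65050006e+01]), 'qd': array([-0.08018639, -0.09046262,  0.14137179,  0.17203522, -0.08834956,
        0.0343374 ]), 'joint_torque': array([-1.70995179e-03, -5.84169459e+01,  2.93752652e+01,  7.01556846e+00,
        1.01384497e-02, -5.04920411e-05]), 'tcp_pos': array([0.15565448, 0.65633075, 0.22567665]), 'eef_rot': array([ 1.79908639e+02, -1.05743907e-02, -1.33420486e+01]), 'contact_force': array([-0.01406598,  0.47500613, -0.58443271]), 'moment': array([-0.05012046,  0.02120614, -0.01163635]), 'gripper_force': 0.0, 'gripper_width': 0.08751329704741145}
```

View pics/scene0.png

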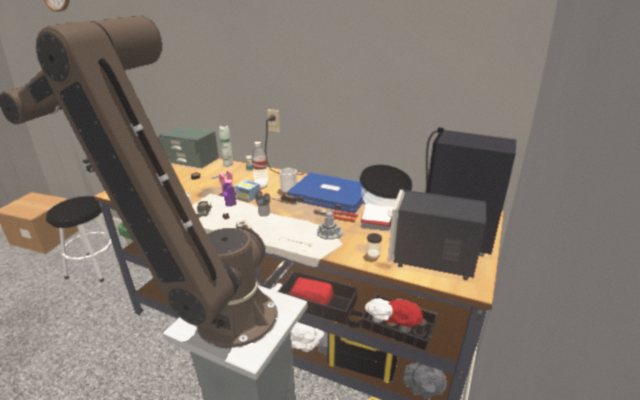

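View pics/side0.png

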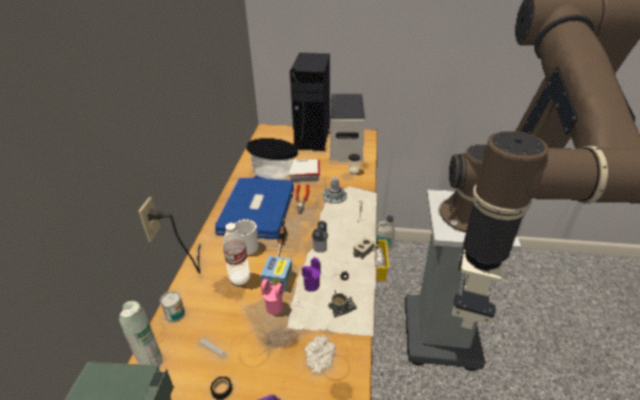

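The scene view shows the tail housing at about (329,228). The yoke-like pieces there are the dark one at (264,203), purple at (229,193) and pink at (226,178). In the side view they are dark at (320,237), purple at (312,275) and pink at (273,297). There is also a dark part at (341,302) and a metal one at (364,246). The dark upright one fits the description, so I'll check it in a crop.

```bash
python3 - <<'E'
from h import *
a=np.load("pics/side0.npz"); im,d=a["im"],a["d"]
cv2.imwrite("pics/crop1.png",cv2.resize(im[165:325,250:390,::-1],None,fx=3.7,fy=3.7,interpolation=cv2.INTER_CUBIC))
p=cloud("side",d)
for n,(u,v) in dict(yoke=(320,237),hub=(320,246),tail=(335,188),tailbase=(335,198),dark=(341,302),nut=(345,275),metal=(364,246),purple=(312,275),carton=(277,268),jar=(354,163)).items():
    print(n,p[v,u].round(3))
b=np.load("pics/scene0.npz"); q=cloud("scene",b["d"])
for n,(u,v) in dict(yoke=(264,203),tail=(329,225),jar=(374,240)).items(): print(n,q[v,u].round(3))
E
```

```text
yoke [0.551 0.284 0.081]
hub [0.552 0.283 0.039]
tail [ 0.531 -0.047  0.054]
tailbase [ 0.529 -0.024  0.021]
dark [0.461 0.507 0.029]
nut [0.459 0.372 0.002]
metal [0.402 0.261 0.034]
purple [0.556 0.447 0.07 ]
carton [0.671 0.42  0.06 ]
jar [ 0.466 -0.247  0.055]
yoke [0.528 0.229 0.071]
tail [ 0.516 -0.071  0.047]
jar [ 0.444 -0.274  0.077]
```

View pics/crop1.png

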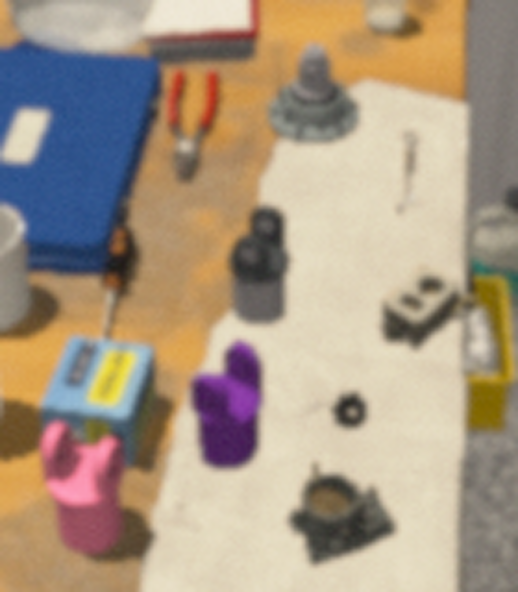

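```bash
python3 - <<'E'
from h import *
from scipy.spatial.transform import Rotation as Ro
s=r.get_state(); R=Ro.from_euler("xyz",s["eef_rot"],degrees=True)
c=r.get_calibration("wrist"); V=np.array(c["view"]); o=-V[:3,:3].T@V[:3,3]
print("cam in tool",R.inv().apply(o-s["tcp_pos"]),"\naxes",(V[:3,:3]@R.as_matrix()).round(3),c["fov_y"])
a=np.load("pics/side0.npz"); p=cloud("side",a["d"]); b=np.load("pics/scene0.npz"); q=cloud("scene",b["d"])
for P in(p,q):
    for (x,y) in((.545,.255),(.525,-.055)):
        m=(np.hypot(P[...,0]-x,P[...,1]-y)<.07)&(P[...,2]>.012)
        k=P[m]; print(m.sum(),k.min(0).round(3),k.max(0).round(3),k[k[:,2]>.075].mean(0).round(3))
t=np.array([.545,.255,.27]); print("to yoke mm",R.inv().apply(t-s["tcp_pos"])*1000)
E
```

```text
cam in tool [ 0.06827124  0.00100604 -0.15739691] 
axes [[ 0.     1.     0.001]
 [-0.966  0.001 -0.258]
 [-0.258 -0.     0.966]] 63.51350743799194
394 [0.528 0.221 0.012] [0.587 0.288 0.11 ] [0.557 0.257 0.093]
308 [ 0.489 -0.092  0.012] [ 0.584 -0.013  0.096] [ 0.536 -0.056  0.085]
289 [0.521 0.218 0.012] [0.578 0.282 0.108] [0.55  0.249 0.092]
328 [ 0.479 -0.109  0.012] [ 0.573 -0.02   0.097] [ 0.526 -0.067  0.085]
to yoke mm [471.4578157  300.72201564 -43.75687623]
```

Call:
carry_out --deltas '[[1, [40, 25, -30], [0, 0, 0]], [1, [80, 50, -30], [0, 0, 0]], [1, [120, 75, -30], [0, 0, 0]], [1, [160, 100, -30], [0, 0, 0]], [1, [200, 125, -30], [0, 0, 0]], [1, [240, 150, -30], [0, 0, 0]], [1, [280, 175, -30], [0, 0, 0]], [1, [320, 200, -30], [0, 0, 0]], [1, [360, 225, -30], [0, 0, 0]], [1, [400, 250, -30], [0, 0, 0]], [1, [440, 275, -30], [0, 0, 0]], [1, [475, 297, -30], [0, 0, 0]]]'

```text
time_s: 1.3
tcp_pos: [0.5505, 0.2563, 0.2563]
eef_rot: [180.0, 0.0, -13.4]
contact_force: [0.2, 1.3, -0.1]
gripper_width: 0.0876
gripper_force: 0.0
```

Call:
carry_out --deltas '[[1, [7, 3, 0], [0, 0, 0]], [1, [7, 3, 0], [0, 0, 0]], [1, [7, 3, 0], [0, 0, 0]]]'

```text
time_s: 1.6
tcp_pos: [0.5551, 0.2539, 0.2562]
eef_rot: [180.0, 0.0, -13.4]
contact_force: [-0.6, 0.0, -0.7]
gripper_width: 0.0876
gripper_force: 0.0
```

```bash
python3 - <<'E'
from h import *
c=r.get_calibration("wrist"); s=r.get_state(); im,d=r.capture("wrist"); np.savez("pics/w1.npz",im=im,d=d,V=c["view"]); cv2.imwrite("pics/w1.png",im[:,:,::-1])
print(s["time_s"],s["tcp_pos"],s["eef_rot"],s["qd"].round(1))
P=cloud(c,d)
m=(np.hypot(P[...,0]-.555,P[...,1]-.253)<.06)
for lo,hi in((.098,.112),(.085,.098),(.06,.075),(.012,.05)):
    k=P[m&(P[...,2]>lo)&(P[...,2]<hi)]; print(lo,len(k),k.min(0).round(4) if len(k) else '',k.max(0).round(4) if len(k) else '')
k=P[m&(P[...,2]>.085)][:,:2].astype(np.float32); print(cv2.minAreaRect(k), k.mean(0))
E
```

```text
1.6 [0.55506403 0.25388073 0.2561848 ] [ 1.79978889e+02  3.50721073e-02 -1.33544998e+01] [ 1.2 -0.4 -0.   0.  -0.   0.1]
0.098 704 [0.5355 0.2222 0.098 ] [0.5763 0.2819 0.1095]
0.085 130 [0.5348 0.2218 0.0851] [0.5779 0.2799 0.098 ]
0.06 1686 [0.5262 0.222  0.0605] [0.5854 0.2749 0.0748]
0.012 13 [0.5775 0.2387 0.0126] [0.5813 0.2555 0.0224]
((0.5661908388137817, 0.24870015680789948), (0.11983909457921982, 0.06299176067113876), 68.69574737548828) [0.57659537 0.24777703]
```

View pics/w1.png

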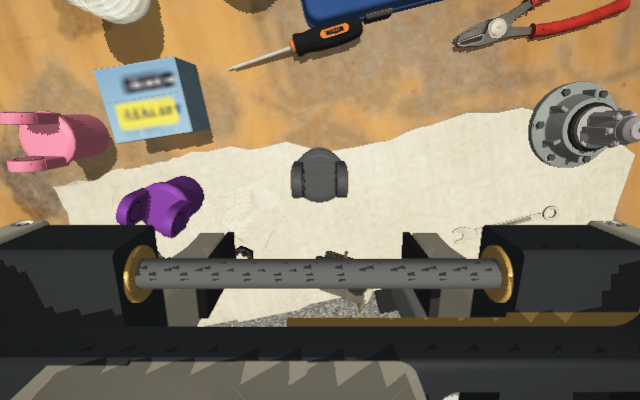

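The wrist view shows the dark yoke at (320,175), with its ears left and right at u≈293 and u≈346, nearly along the tool's y. The housing and splined shaft are at (600,130).

```bash
cat >> h.py <<'E'
def rect(k):
    (c,wh,a)=cv2.minAreaRect(k.astype(np.float32)*1000); return np.round(c,1),np.round(wh,1),round(a,1)
E
python3 - <<'E'
from h import *
a=np.load("pics/w1.npz"); c=dict(r.get_calibration("wrist")); c["view"]=a["V"]; P=cloud(c,a["d"])
x,y,z=P[...,0],P[...,1],P[...,2]
m=(np.hypot(x-.555,y-.252)<.05)
e=m&(z>.088)&(z<.115); k=P[e]
print("ears rect",rect(k[:,:2])); 
n,l,st,ce=cv2.connectedComponentsWithStats(e.astype(np.uint8))
for i in range(1,n):
    if st[i,4]>20: q=P[l==i]; print(st[i],q.mean(0).round(4),rect(q[:,:2]))
# top of ears only
k=P[m&(z>.104)&(z<.115)]; k1=k[k[:,1]>.252]; k2=k[k[:,1]<.252]; print(k1.mean(0),k2.mean(0),(k1.mean(0)+k2.mean(0))/2, np.degrees(np.arctan2(*(k1.mean(0)-k2.mean(0))[:2])), z[m].max())
g=m&(z>.058)&(z<.074); print("disc rect",rect(P[g][:,:2]))
# shaft
h=(np.hypot(x-.53,y+.06)<.07)
for lo,hi in((.025,.04),(.04,.05),(.07,.083),(.09,.1)):
    k=P[h&(z>lo)&(z<hi)]
    if len(k)>5: print(lo,len(k),k.min(0).round(4),k.max(0).round(4))
E
```

```text
ears rect (array([556.1, 252. ]), array([55.9, 33.1]), 77.3)
[290 165  13  34 409] [0.563  0.273  0.1036] (array([561. , 273.7]), array([11.5, 33.1]), 77.2)
[335 164  13  34 411] [0.5535 0.2301 0.1034] (array([551.7, 230.2]), array([11.4, 32.2]), 77.5)
[0.56097103 0.2738873  0.10673148] [0.55111742 0.23023246 0.10661154] [0.55604423 0.25205988 0.10667151] 12.719443135661082 0.37320616621091374
disc rect (array([555.9, 248.2]), array([59.3, 52.7]), 0.9)
0.025 1762 [ 0.494  -0.1039  0.025 ] [ 0.5747 -0.0219  0.04  ]
0.04 687 [ 0.5106 -0.084   0.04  ] [ 0.5591 -0.0367  0.05  ]
0.07 552 [ 0.5158 -0.0753  0.07  ] [ 0.552  -0.0444  0.0829]
0.09 273 [ 0.5221 -0.0655  0.09  ] [ 0.5457 -0.0495  0.0959]
```

Call:
carry_out --deltas '[[1, [1.5, 1.5, 35], [0, 0, -0.01]], [1, [1.5, 1.5, 75], [0, 0, -0.01]], [1, [1.5, 1.5, 115], [0, 0, -0.01]], [1, [1.5, 1.5, 150], [0, 0, -0.01]], [1, [1.5, 1.5, 172], [0, 0, -0.01]], [1, [1.5, 1.5, 183], [0, 0, -0.01]], [1, [1.5, 1.5, 183], [0, 0, -0.01]], [0, [1.5, 1.5, 183], [0, 0, -0.01]], [0, [1.5, 1.5, 183], [0, 0, -0.01]], [0, [1.5, 1.5, 183], [0, 0, -0.01]], [0, [1.5, 1.5, 183], [0, 0, -0.01]], [0, [1.5, 1.5, 183], [0, 0, -0.01]]]' --squeeze 45

```text
time_s: 2.85
tcp_pos: [0.557, 0.252, 0.0742]
eef_rot: [-180.0, -0.0, -12.8]
contact_force: [0.6, 0.5, 3.0]
gripper_width: 0.0556
gripper_force: 45.0
```

Call:
carry_out --deltas '[[0, [1.5, 0, -30], [0, 0, 0]], [0, [0, 0, -75], [0, 0, 0]], [0, [-3, 25, -115], [0, 0, 0]], [0, [-9, 65, -136], [0, 0, 0]], [0, [-15, 108, -136], [0, 0, 0]], [0, [-21, 150, -136], [0, 0, 0]], [0, [-27, 195, -136], [0, 0, 0]], [0, [-33, 240, -136], [0, 0, 0]], [0, [-39, 285, -136], [0, 0, 0]], [0, [-45, 318, -136], [0, 0, 0]], [0, [-45, 330, -136], [0, 0, 0]], [0, [-45, 330, -136], [0, 0, 0]]]'

```text
time_s: 4.05
tcp_pos: [0.4388, -0.0614, 0.2094]
eef_rot: [-180.0, 0.0, -12.9]
contact_force: [0.7, 0.2, -3.5]
gripper_width: 0.0557
gripper_force: 45.0
```

```bash
python3 - <<'E'
from h import *
c=r.get_calibration("wrist"); s=r.get_state(); im,d=r.capture("wrist"); np.savez("pics/w2.npz",im=im,d=d,V=c["view"]); cv2.imwrite("pics/w2.png",im[:,:,::-1])
print(s["time_s"],s["tcp_pos"],s["eef_rot"],s["qd"].round(1),s["gripper_width"],s["contact_force"])
P=cloud(c,d);x,y,z=P[...,0],P[...,1],P[...,2]
h=(np.hypot(x-.535,y+.06)<.065)
for lo,hi in((.028,.04),(.041,.05),(.07,.083),(.091,.1)):
    k=P[h&(z>lo)&(z<hi)]
    if len(k)>5: print(lo,len(k),cv2.minEnclosingCircle((k[:,:2]*1000).astype(np.float32)),k[:,2].max(),rect(k[:,:2]))
E
```

```text
4.05 [ 0.43884518 -0.06137647  0.20942708] [-1.79990185e+02  2.26245530e-02 -1.29110912e+01] [ 2.2  1.   1.4 -0.   0.5 -1.7] 0.0556962382719593 [ 0.73012744  0.20011236 -3.47954917]
0.028 2129 ((533.6551513671875, -63.669551849365234), 41.744834899902344) 0.03999313536930654 (array([533.6, -63.8]), array([73.1, 83.4]), 74.6)
0.041 752 ((534.3427734375, -62.81809997558594), 24.219707489013672) 0.04926376836563451 (array([533.6, -63.6]), array([45.6, 45.8]), 76.7)
0.07 377 ((533.6465454101562, -63.551116943359375), 18.577423095703125) 0.08254658278925187 (array([533.6, -63.7]), array([34.7, 36.8]), 55.1)
0.091 621 ((533.7650756835938, -63.597389221191406), 11.530210494995117) 0.0962779557479001 (array([533.8, -63.6]), array([22. , 21.7]), 32.7)
```

View pics/w2.png

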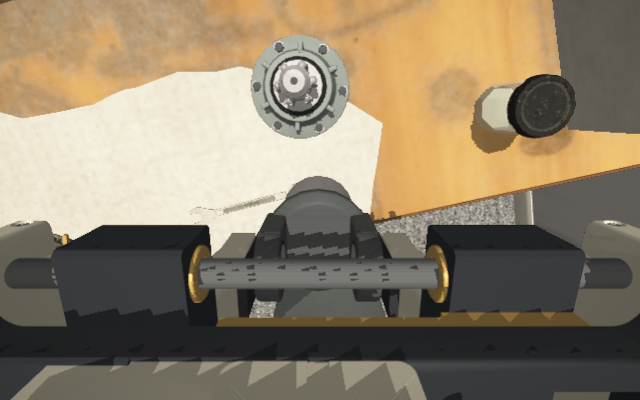

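The view shows the housing at (299,88) from nearly overhead with its teeth visible. The yoke is held square in the fingers at (318,230). Next I'll get the tooth angle.

```bash
python3 - <<'E'
from h import *
a=np.load("pics/w2.npz"); c=dict(r.get_calibration("wrist")); c["view"]=a["V"]; P=cloud(c,a["d"])
k=P[(P[...,2]>.068)&(P[...,2]<.083)]; d=(k[:,:2]-[.5337,-.0636])*1000; rr=np.hypot(*d.T); m=(rr>15)&(rr<20)
t=np.degrees(np.arctan2(d[m,1],d[m,0])); ph=np.exp(6j*np.radians(t)).mean()
print(m.sum(),abs(ph),"tooth angle mod 60:",np.degrees(np.angle(ph))/6, np.histogram(t%60,12,(0,60))[0], np.histogram(t,36,(-180,180))[0])
s=r.get_state(); print(s["eef_rot"])
im=a["im"][50:130,255:345,::-1]; cv2.imwrite("pics/c2.png",cv2.resize(im,None,fx=6,fy=6,interpolation=cv2.INTER_CUBIC))
# hub of held yoke: front edge points
x,y,z=P[...,0],P[...,1],P[...,2]; q=P[(np.hypot(x-.439,y+.061)<.04)&(z>.12)&(z<.24)]
print(q.min(0),q.max(0)); g=q[(q[:,2]>.185)&(q[:,2]<.2)]; print(rect(g[:,:2]))
E
```

```text
228 0.7247630051121986 tooth angle mod 60: 25.094472896814352 [ 0  0 24 46 44 43 45 26  0  0  0  0] [ 0 11 18 11  0  0  0 14 16 11  0  0  0 16 15  8  0  0  0 11 14  9  0  0
  0  9 11 16  0  0  0  9 13 16  0  0]
[-1.79979391e+02  3.52127724e-03 -1.28741999e+01]
[ 0.4072741  -0.10096425  0.13541605] [ 0.46728061 -0.02519203  0.23999382]
(array([441.7, -56.7]), array([49.8, 59.1]), 53.7)
```

View pics/c2.png

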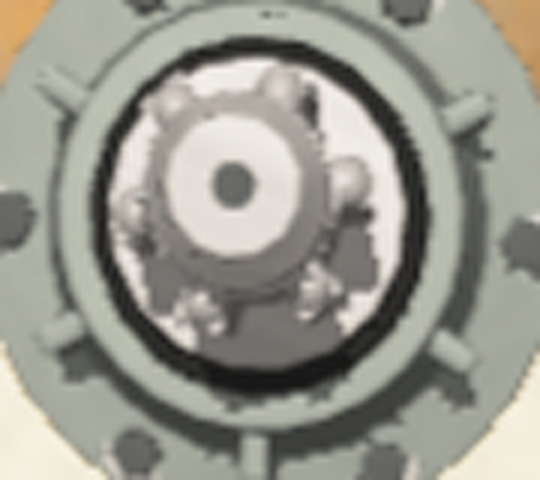

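Call:
carry_out --deltas '[[0, [30, -6, 0], [0, 0, -0.06]], [0, [60, -12, 0], [0, 0, -0.136]], [0, [85, -17, 0], [0, 0, -0.136]], [0, [94, -19, 0], [0, 0, -0.136]], [0, [94, -19, 0], [0, 0, -0.136]], [0, [94, -19, 0], [0, 0, -0.136]], [0, [94, -19, 0], [0, 0, -0.136]]]'

```text
time_s: 4.8
tcp_pos: [0.535, -0.0619, 0.2095]
eef_rot: [-180.0, 0.0, -5.0]
contact_force: [-0.5, -0.0, -2.7]
gripper_width: 0.056
gripper_force: 45.0
```

Call:
carry_out --deltas '[[0, [-0.5, 2, 10], [0, 0, 0]], [0, [-0.5, 2, 25], [0, 0, 0]], [0, [-0.5, 2, 36], [0, 0, 0]], [0, [-0.5, 2, 42], [0, 0, 0]], [0, [-0.5, 2, 47], [0, 0, 0]], [0, [-0.5, 2, 47], [0, 0, 0]]]'

```text
time_s: 5.4
tcp_pos: [0.5347, -0.0643, 0.162]
eef_rot: [180.0, 0.0, -5.0]
contact_force: [0.8, -0.2, -3.1]
gripper_width: 0.056
gripper_force: 45.0
```

Call:
carry_out --deltas '[[0, [0, 0, 3], [0, 0, 0]], [0, [0, 0, 6], [0, 0, 0]], [0, [0, 0, 8], [0, 0, 0]], [0, [0, 0, 10], [0, 0, 0]], [0, [0, 0, 12], [0, 0, 0]], [0, [0, 0, 12], [0, 0, 0]]]'

```text
time_s: 6.0
tcp_pos: [0.5348, -0.0643, 0.1503]
eef_rot: [180.0, 0.0, -5.0]
contact_force: [0.5, -0.1, -3.9]
gripper_width: 0.0558
gripper_force: 45.0
```

Call:
carry_out --deltas '[[0, [0, 0, 2], [0, 0, 0]], [0, [0, 0, 4], [0, 0, 0]], [0, [0, 0, 6], [0, 0, 0]], [0, [0, 0, 8], [0, 0, 0]], [0, [0, 0, 10], [0, 0, 0]], [0, [0, 0, 10], [0, 0, 0]]]'

```text
time_s: 6.6
tcp_pos: [0.5348, -0.0642, 0.1402]
eef_rot: [180.0, 0.0, -5.0]
contact_force: [-0.0, -0.8, -2.2]
gripper_width: 0.0555
gripper_force: 45.0
```

Call:
carry_out --deltas '[[0, [0, 0, 4], [0, 0, 0]], [0, [0, 0, 8], [0, 0, 0]], [0, [0, 0, 12], [0, 0, 0]], [0, [0, 0, 15], [0, 0, 0]], [0, [0, 0, 18], [0, 0, 0]], [0, [0, 0, 18], [0, 0, 0]]]'

```text
time_s: 7.2
tcp_pos: [0.5347, -0.0643, 0.122]
eef_rot: [180.0, 0.0, -5.0]
contact_force: [0.3, -0.5, -3.9]
gripper_width: 0.056
gripper_force: 45.0
```

Call:
carry_out --deltas '[[0, [0, 0, 1], [0, 0, 0]], [0, [0, 0, 2], [0, 0, 0]], [0, [0, 0, 3], [0, 0, 0]], [0, [0, 0, 3.5], [0, 0, 0]], [0, [0, 0, 3.5], [0, 0, 0]]]'

```text
time_s: 7.7
tcp_pos: [0.5351, -0.0642, 0.1192]
eef_rot: [180.0, -0.0, -5.0]
contact_force: [0.1, -0.1, -3.0]
gripper_width: 0.0557
gripper_force: 45.0
```

Call:
carry_out --deltas '[[0, [0, 0, 0.7], [0, 0, 0]], [0, [0, 0, 1.4], [0, 0, 0]], [0, [0, 0, 2], [0, 0, 0]], [0, [0, 0, 2], [0, 0, 0]]]'

```text
time_s: 8.1
tcp_pos: [0.5353, -0.0642, 0.1191]
eef_rot: [180.0, -0.1, -4.9]
contact_force: [-6.5, 2.1, 14.7]
gripper_width: 0.0558
gripper_force: 45.0
```

It stopped at the seat height (TCP 0.119 m) with about 15 N of push. I'll ease off, release and withdraw.

Call:
carry_out --deltas '[[0, [0, 0, -1.5], [0, 0, 0]], [0, [0, 0, -1.5], [0, 0, 0]], [1, [0, 0, -1.5], [0, 0, 0]], [1, [0, 0, -1.5], [0, 0, 0]], [1, [0, 0, -1.5], [0, 0, 0]], [1, [0, 0, -1.5], [0, 0, 0]], [1, [0, 0, -1.5], [0, 0, 0]]]'

```text
time_s: 8.8
tcp_pos: [0.5351, -0.0643, 0.1185]
eef_rot: [180.0, 0.0, -5.0]
contact_force: [0.5, -0.2, -0.0]
gripper_width: 0.086
gripper_force: 0.0
```

Call:
carry_out --deltas '[[1, [0, 0, -10], [0, 0, 0]], [1, [0, 0, -30], [0, 0, 0]], [1, [0, 0, -60], [0, 0, 0]], [1, [-25, 0, -100], [0, 0, 0]], [1, [-60, 0, -130], [0, 0, 0]], [1, [-90, 0, -140], [0, 0, 0]], [1, [-90, 0, -140], [0, 0, 0]], [1, [-90, 0, -140], [0, 0, 0]]]'

```text
time_s: 9.6
tcp_pos: [0.4453, -0.0563, 0.26]
eef_rot: [-179.9, -0.2, -4.9]
contact_force: [0.3, -0.4, -0.6]
gripper_width: 0.0874
gripper_force: 0.0
```

```bash
python3 - <<'E'
from h import *
c=r.get_calibration("wrist"); im,d=r.capture("wrist"); cv2.imwrite("pics/w3.png",im[:,:,::-1])
P=cloud(c,d);x,y,z=P[...,0],P[...,1],P[...,2]; k=P[(np.hypot(x-.534,y+.064)<.045)&(z<.2)]
print(r.get_state()["tcp_pos"],"top z",np.percentile(k[:,2],[98,99.5,100]),"disc",np.median(k[(k[:,2]>.095)&(k[:,2]<.13)][:,2]),rect(k[k[:,2]>.135][:,:2]))
E
```

```text
[ 0.44561574 -0.05634365  0.259265  ] top z [0.15322766 0.15388853 0.15482082] disc 0.11306802001277089 (array([533.8, -64.2]), array([56.2, 32.8]), 85.1)
```

View pics/w3.png

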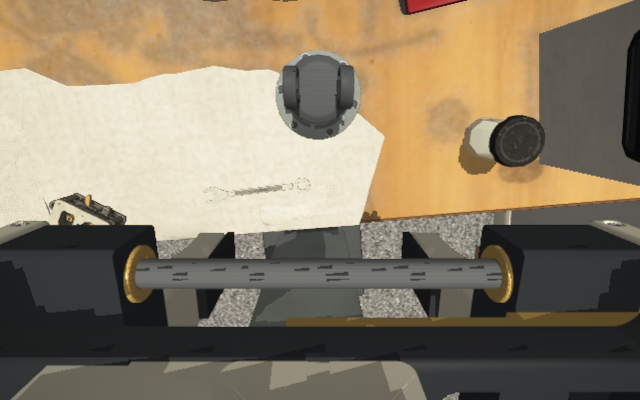

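The yoke sits upright on the housing at (318,93). Its top is at 0.154 m (45 + 109 mm) and its disc at 0.113 m, so it is fully home, and the jar stands untouched at (515,140).

```bash
python3 -c "
from plant import r
print(r.close_job())"
```

```text
the job is handed in; nothing more can be done
None
```

The slip yoke is on the splined shaft, fully home against the shoulder and released. The teeth meshed without rocking because I matched their angle first. The arm touched none of the jar, carton or nut, and the job was handed in at about 10 s of the 51 s allowed.

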